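# Slide a loaded carrier under the height gauge

## Robot

A 7-joint arm with a two-finger parallel gripper is mounted at the origin on a cart in front of the work surface, level with it; the furniture and walls round the work are solid. World frame = base frame: x ahead of the robot, y to its left, z up, the work surface at z = 0. Lengths are in m, angles in rad, forces in N, time in s.
With the tool pointing down it reaches from about 0.35 to 0.9 m from the base axis. Payload 8.1 kg.
Tool frame: the origin (TCP) lies midway between the tips of the shut fingers; the grasp point (between the pads) lies 19 mm behind it; z points along the fingers, x is the direction in which the jaws open and shut, and the axes are right-handed (so a half turn about z gives the same grasp; the last joint's range is limited). The gripper opens to 92 mm and grips with 3 to 60 N. Pads are 19 mm wide; open, the fingers measure 130 mm over their backs; the gripper's body (75 mm by 190 mm) begins 47 mm behind the grasp point.
Start: joints at [1.074, 0.434, 0.025, 1.573, -0.012, 1.134, -0.075], TCP at [0.24, -0.577, 0.227] pointing down, gripper open.
Joint ranges: [-2.62, 2.62], [-0.44, 2.09], [-1.27, 1.32], [0.08, 2.57], [-1.32, 4.46], [0.12, 2], [-2.74, 2.74]. Speed limits (rad/s): [2.22, 2.22, 3.01, 3.01, 3.14, 3.14, 3.14].

## Interface

Orientations are given as a rotation vector (axis times angle).
In Python, from cell import arm gives the robot as it stands. The module is installed in compiled form; this text tells all that it offers.
- The arm moves only by the tool play_rows, never from a script. Its argument "motion" is a list of rows, each a list of 7 numbers: the gripper's target within -1 to 1 (fully open at 1, half-way at 0, shut at -1), then the shift along the tool's x, y, z in mm, then the turn, a rotation vector about the tool's x, y, z in rad. In form: [[claw, tx, ty, tz, ax, ay, az], ...]. A call has 1 to 10 rows; each row is the pose to reach, as a shift and turn from the pose measured when the call began, along the tool's axes at that moment; what a row does not reach only later rows make up. A row lasts 1/10 s, in which the tool goes at most 50 mm and 8.59 degrees, less where a joint would pass 70% of its speed; a pose out of reach is approached as far as the arm can. A call with a gripper value outside its range is refused whole. The fingers move at their own pace and stop on an object; "force" is the grip in N (left out, the last holds). Time passes only in rows, so rows that repeat a pose let the fingers close. It gives the time, the measured TCP pose, the force and the opening at its end, in the units of the state.
- arm.observe(): the state, without advancing time (a new reading comes with each control period).
- arm.get_image(name): name is "scene" or "side" or "wrist"; returns a dict with "img" (480x640x3 uint8, blue, green, red), "depth" (480x640 float32, m along the optical axis (not along the pixel's ray), 0 where there is no reading), "K" (3x3 intrinsics, pixels), "k1" (the pictures are not rectified: a ray, as slopes to the right and down, at radius r is drawn at 1 + k1 r^2 times it, then the intrinsics apply), "rvec" (rotation vector, rad) and "tvec" (3), from world to camera coordinates, as OpenCV has them. Camera axes: x right, y down, z forward; pixel columns grow to the right and rows downward; lengths in m; the calibration is good to about 2 mm. A picture is of the moment at which its call begins.
- arm.sign_off(): hands the job in, once; it reports no verdict.
Trained networks look in a picture, given as the dict that the camera call returned (one of the last four; its "shot" number tells which), for a name from the list of things; names that differ only in an ending like _2 or _b are one class to them, and where a whole thing is asked for, a point or a joint stands for the part that bears it (a point fixed in the world has none). Each returns a list of dicts, best first, with "score" (0 to 1); they miss things now and then, are a little off and sometimes report something else, mostly with a low value. They report only what shows in the picture. A call takes as long as a camera call.
- arm.look_for(picture, query): "box" ([left, top, width, height] as shares, 0 to 1, of the picture: columns of its width, rows of its height, round what is visible of it).
The state is a dict: "clock": time; "joints": joint angles; "dq": joint speeds; "joint_efforts": joint torques, N m; "position": TCP position; "ee_rot": TCP orientation; "force": force on the tool from outside, world axes, zero at the start; "ft_torque": the same for the moment, N m; "width": opening from 0.0 (shut) to 1.0 (fully open).
Only numpy, scipy, OpenCV 4.12 (cv2) and the standard library are available. Lean on these libraries where they do the work, as an engineer would, in place of code of your own. Each camera call takes 0.05 s, during which the arm holds its last target. There are 200 camera calls.

## Task

Check the capacitor's height on the go-gauge: without gripping or lifting anything, push the orange carrier along the bench with the fingers, square it up with the lane of the blue gauge, and slide it under the low crossbar until its leading end rests against the stop bar behind. The capacitor must stay upright in its nest on the carrier and must not be touched or strike the crossbar; do not push against the gauge with the robot and leave the other things where they are. Finish clear of everything.

Things in the scene. Friction and masses are not known exactly. Their poses are not given: they have to be found in the camera images.
- carrier: Orange flat plate loose on the bench, 80 (x) x 150 (y) x 16 mm thick, 0.25 to 0.5 kg. Origin: centre of its underside. Its +y end leads under the bridge; its -y end trails. It starts right of the gauge, askew to it by up to 0.25 rad, its centre 18 to 45 mm off the lane's centre line on the robot's side (gauge -x).
- trailing_end (a point): Middle of the carrier's plain trailing end face, 8 mm above the bench.
- nest (a point): Centre of the nest's floor on the carrier's top face, 45 mm from its centre towards the leading end. The nest is a black square, 34 mm outside, rim 4 mm high.
- capacitor: Dark blue cylindrical capacitor, 22 mm across, 40 mm high, standing loose and upright in the carrier's nest; its top is 56 mm above the bench. Origin: centre of its underside; z is its upright axis. It may tip if the carrier is jerked.
- height_gauge: Blue gauge fixed to the bench. Origin: on the bench, mid-lane under the crossbar; +y is the sliding direction (within 0.10 rad of world +y). Side rails 20 mm high, y = -92 to +42 mm, inner faces at x = +-46 mm (6 mm play each side of the carrier, 5 at their mouth), 14 mm thick. Lead-ins flare from there to a mouth 125 mm wide at y = -129 mm. With the carrier home its centre is at y = -45 mm, its trailing end at y = -120 mm.
- crossbar (a point): Middle of the underside of the bright metal crossbar, 62 mm above the bench: 6 mm headroom over the capacitor. The bar is 40 mm deep along the lane, 120 mm long, its top 76 mm above the bench (80 with the screw heads).
- stop (a point): Middle of the stop's face at the end of the lane, 30 mm beyond the gauge's origin, where the leading end comes to rest; the stop bar is 24 mm high.
- terminal_block: Green terminal block, 21x45x20 mm, a bystander on the near side of the gauge. Origin: centre of underside.
- heat_sink: Bare-metal finned heat sink, 30x50x22 mm, a bystander left of the gauge on the near side. Origin: centre of underside.
- tape_roll: Roll of blue tape lying flat, 70 mm across, 24 mm high, a bystander left of the gauge. Origin: centre of underside.
- lying_capacitor: Dark blue capacitor lying on its side, 22x52x22 mm, a bystander right of the carrier towards the back. Origin: centre of underside.
- red_screwdriver: Red screwdriver, 144 mm long, 25 mm handle, a bystander at the right. Origin: centre of underside.
- flux_bottle: Small amber dispensing bottle, 45 mm across, 126 mm high, a bystander at the back left. Origin: centre of underside.

How it is judged:
At the end, for the whole second after the job is handed in: The carrier lies flat in the gauge's lane within 5 mm of the stop, within 12 mm of the centre line and 0.10 rad of the lane's direction, at rest; the capacitor stands upright (within 0.08 rad) in its nest under the crossbar, at rest (y of carrier in the frame of height_gauge between -0.05 and -0.04 m and x of carrier in the frame of height_gauge between -0.012 and 0.012 m and angle between the y axis of carrier and the y axis of height_gauge, either way round below 0.1 rad and angle between carrier's own z axis and vertical below 0.04 rad and height (world z) of carrier below 0.004 m and linear speed of each of carrier, capacitor below 0.01 m/s and angle between capacitor's own z axis and vertical below 0.08 rad and horizontal distance between capacitor and nest below 0.007 m and z of capacitor in the frame of carrier below 0.02 m); the robot touches nothing.
It fails at once if the carrier is lifted or tipped off the bench (height (world z) of carrier above 0.012 m or angle between carrier's own z axis and vertical above 0.12 rad).
It fails at once if the capacitor topples or leaves its nest (angle between capacitor's own z axis and vertical above 0.4 rad or horizontal distance between capacitor and nest above 0.015 m).
It fails at once if the robot touches the capacitor, or the capacitor strikes the gauge (contact force between any of the fingers, the arm and capacitor above 0.3 N or contact force between capacitor and height_gauge above 1 N).
It fails at once if the robot pushes hard against the gauge (contact force between any of the fingers, the arm and height_gauge above 12 N).
It fails at once if a bystander is shifted by more than 20 mm (distance of any of terminal_block, heat_sink, tape_roll, lying_capacitor, red_screwdriver, flux_bottle from where it was at the start of the episode above 0.02 m).
It also fails if it takes over 54 s, if anything falls off the work surface, if the arm or the gripper's body presses on something with over 40 N, if the wrist force passes 120 N, or if a joint passes its speed limit or range.

## Working session

There is one attempt and no reset: what is moved stays moved. The work goes in short steps, Python scripts to look and compute and a tool call to move; the robot and the scene stay as the last step left them, time stands still between calls to the robot, and variables do not carry over. Pictures are saved under pics/ and viewed, on a budget of 10 in all, crops included, one or two more only if the job needs it, and the job is handed in when it is done.

Besides the shell and the picture viewer there is one more tool, called by a JSON object that holds its "name" and its "arguments", one argument or row to a line. play_rows: Moves the arm, as the interface text tells. Its arguments: {"type":"object","properties":{"motion":{"type":"array"},"force":{"type":"number"}},"required":["motion"]}

```bash
mkdir -p pics; cat > h.py <<'E'
import numpy as np, cv2
from cell import arm
from scipy.spatial.transform import Rotation as R
def cloud(p):
    d=p["depth"];K=p["K"];h,w=d.shape
    u,v=np.meshgrid(np.arange(w),np.arange(h))
    xd=(u-K[0][2])/K[0][0]; yd=(v-K[1][2])/K[1][1]
    x,y=xd.copy(),yd.copy()
    for _ in range(8):
        s=1+p["k1"]*(x*x+y*y); x,y=xd/s,yd/s
    P=np.stack([x*d,y*d,d],-1)
    M=cv2.Rodrigues(np.array(p["rvec"],float))[0]
    W=(P-np.array(p["tvec"]).ravel())@M
    W[d<=0]=np.nan
    return W
E
python3 - <<'E'
from h import *
s=arm.observe();print({k:np.round(v,3) for k,v in s.items()})
for n in("scene","side"):
    p=arm.get_image(n);cv2.imwrite(f"pics/{n}0.png",p["img"])
    M=cv2.Rodrigues(np.array(p["rvec"],float))[0];print(n,-M.T@np.array(p["tvec"]).ravel(),M[2])
    W=cloud(p);np.save(n+"0.npy",W)
    for q in("carrier","height_gauge","capacitor","crossbar","terminal_block","heat_sink","lying_capacitor","red_screwdriver"):
        print(q,[(np.round(np.array(r["box"])*[640,480,640,480]).astype(int).tolist(),round(r["score"],2)) for r in arm.look_for(p,q)[:2]])
E
```

```text
{'clock': np.float64(0.0), 'joints': array([ 1.074,  0.435,  0.025,  1.574, -0.012,  1.134, -0.075]), 'dq': array([-0.   , -0.   , -0.   ,  0.001,  0.001, -0.001,  0.   ]), 'joint_efforts': array([-1.0000e-03, -6.6786e+01,  9.8400e-01, -3.1447e+01, -6.0000e-02,
        4.3000e-02,  0.0000e+00]), 'position': array([ 0.24 , -0.577,  0.226]), 'ee_rot': array([-2.612e+00,  1.744e+00,  2.000e-03]), 'force': array([0.568, 0.068, 0.449]), 'ft_torque': array([-0.006,  0.024,  0.035]), 'width': np.float64(1.002)}
scene [-0.11609315  1.0370175   1.1286914 ] [ 0.38730678 -0.62523961 -0.67754622]
carrier [([315, 205, 52, 40], 0.69)]
height_gauge [([258, 233, 76, 59], 0.65)]
capacitor [([333, 218, 4, 17], 0.57)]
crossbar [([257, 232, 78, 63], 0.61)]
terminal_block []
heat_sink [([254, 348, 27, 23], 0.9)]
lying_capacitor [([343, 178, 6, 15], 0.39)]
red_screwdriver [([400, 169, 11, 26], 0.67), ([342, 180, 9, 13], 0.21)]
side [-0.15357462  1.44576082  0.83676721] [ 0.38115347 -0.80895397 -0.44756621]
carrier [([316, 229, 40, 24], 0.57)]
height_gauge [([269, 249, 65, 33], 0.69)]
capacitor [([325, 234, 10, 14], 0.47)]
crossbar [([270, 247, 61, 39], 0.72)]
terminal_block [([321, 279, 10, 12], 0.6)]
heat_sink [([280, 316, 21, 15], 0.54)]
lying_capacitor [([281, 318, 20, 13], 0.62), ([329, 215, 6, 10], 0.51)]
red_screwdriver [([375, 209, 11, 16], 0.53)]
```

View pics/scene0.png

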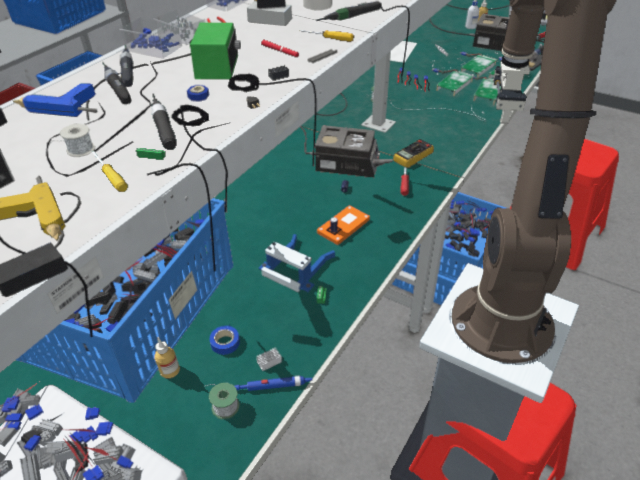

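View pics/side0.png

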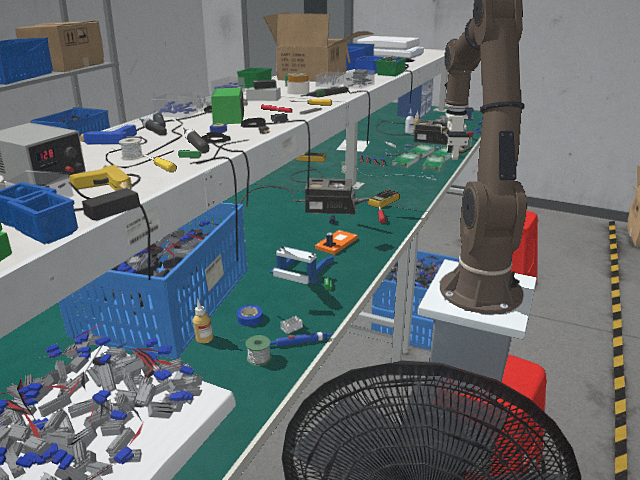

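Scene: the carrier is at about (343,225) with the capacitor on it at (335,228), the gauge at (290,265), and the terminal block at (321,296). Next I measure from the depth data.

```bash
python3 - <<'E'
from h import *
im=cv2.imread("pics/scene0.png");W=np.load("scene0.npy");hsv=cv2.cvtColor(im,cv2.COLOR_BGR2HSV)
def blob(n,lo,hi,box):
    m=cv2.inRange(hsv,np.array(lo),np.array(hi))>0
    k=np.zeros_like(m);x,y,w,h=box;k[y:y+h,x:x+w]=1;m&=k
    P=W[m];P=P[np.isfinite(P[:,0])]
    print(n,len(P),"med",np.round(np.median(P,0),3),"min",np.round(P.min(0),3),"max",np.round(P.max(0),3));return P
P=blob("carrier",(5,150,120),(20,255,255),(310,200,65,50))
print(cv2.minAreaRect((P[:,:2]*1000).astype(np.float32)))
blob("gauge",(105,120,50),(125,255,255),(250,225,95,70))
blob("term",(45,100,60),(75,255,255),(310,280,25,30))
for n,b in dict(cap=(328,216,14,20),bar=(262,240,50,30),lying=(340,178,12,16),screw=(398,168,14,28),box=(316,125,64,52),heat=(254,348,27,23)).items():
    x,y,w,h=b;Q=W[y:y+h,x:x+w].reshape(-1,3);Q=Q[Q[:,2]>0.01];print(n,len(Q),np.round(np.median(Q,0),3),np.round(Q.min(0),3),np.round(Q.max(0),3))
# wrist cam mount
p=arm.get_image("wrist");s=arm.observe()
M=cv2.Rodrigues(np.array(p["rvec"],float))[0];c=-M.T@np.array(p["tvec"]).ravel();T=R.from_rotvec(s["ee_rot"]).as_matrix()
print("cam in tool",T.T@(c-s["position"]),T.T@M[2],"tool axes\n",T.round(3),p["K"])
E
```

```text
carrier 719 med [ 0.511 -0.101  0.017] min [ 0.471 -0.194  0.   ] max [ 0.573 -0.031  0.047]
((520.806396484375, -112.76426696777344), (156.64657592773438, 84.7980728149414), 81.2785873413086)
gauge 633 med [0.493 0.129 0.02 ] min [ 0.467  0.01  -0.003] max [0.633 0.17  0.062]
term 126 med [0.426 0.167 0.015] min [ 0.411  0.129 -0.001] max [0.447 0.187 0.027]
cap 265 [ 0.527 -0.066  0.021] [ 0.497 -0.135  0.012] [ 0.566 -0.037  0.064]
bar 868 [0.564 0.14  0.075] [0.489 0.028 0.01 ] [0.63  0.178 0.086]
lying 65 [ 0.61  -0.27   0.022] [ 0.596 -0.297  0.011] [ 0.626 -0.254  0.03 ]
screw 153 [ 0.446 -0.374  0.022] [ 0.42  -0.465  0.01 ] [ 0.486 -0.325  0.033]
box 2792 [ 0.658 -0.359  0.087] [ 0.548 -0.594  0.01 ] [ 0.784 -0.3    0.117]
heat 284 [0.427 0.404 0.02 ] [0.403 0.37  0.01 ] [0.453 0.43  0.029]
cam in tool [-0.00041597 -0.0665115  -0.15760531] [-0.00118326  0.24794831  0.96877254] tool axes
 [[ 0.384 -0.923  0.   ]
 [-0.923 -0.384 -0.   ]
 [ 0.     0.    -1.   ]] [[409.57558625   0.         322.10180921]
 [  0.         409.57558625 238.12417753]
 [  0.           0.           1.        ]]
```

{"name": "play_rows", "arguments": {
  "motion": [
    [1,-44,-43,-20,0,0,0.04],
    [1,-90,-87,-40,0,0,0.08],
    [1,-135,-130,-73,0,0,0.16],
    [1,-178,-174,-73,0,0,0.24],
    [1,-222,-217,-73,0,0,0.3],
    [1,-266,-260,-73,0,0,0.35],
    [1,-310,-304,-73,0,0,0.395],
    [1,-355,-347,-73,0,0,0.395],
    [1,-400,-391,-73,0,0,0.395],
    [1,-444,-434,-73,0,0,0.395]
  ]
}}

```text
clock: 1.95
position: [0.4218, -0.1209, 0.2992]
ee_rot: [-2.219, 2.223, -0.002]
force: [1.4, -0.9, -0.3]
width: 0.998
```

{"name": "play_rows", "arguments": {
  "motion": [
    [1,-40,-16,0,0,0,0],
    [1,-80,-32,0,0,0,0],
    [1,-120,-48,0,0,0,0],
    [1,-120,-48,0,0,0,0],
    [1,-120,-48,0,0,0,0]
  ]
}}

```text
clock: 2.45
position: [0.4701, -0.0002, 0.2991]
ee_rot: [-2.222, 2.22, -0.002]
force: [-0.6, -0.9, 0.2]
width: 1.0
```

```bash
cat > look.py <<'E'
from h import *
import sys
n=sys.argv[1]
p=arm.get_image("wrist");cv2.imwrite(f"pics/{n}.png",p["img"]);W=cloud(p);np.save(n+".npy",W)
s=arm.observe();print(s["clock"],s["position"].round(4),s["ee_rot"].round(3),s["force"].round(2))
hsv=cv2.cvtColor(p["img"],cv2.COLOR_BGR2HSV)
z=W[...,2];F=np.isfinite(z)
def rect(m,t):
    m=cv2.morphologyEx(m.astype(np.uint8),cv2.MORPH_OPEN,np.ones((3,3)))
    k,l,st,_=cv2.connectedComponentsWithStats(m)
    for i in range(1,k):
        if st[i,4]>150:
            Q=W[l==i];r=cv2.minAreaRect((Q[:,:2]*1000).astype(np.float32));print(t,st[i],"z",np.median(Q[:,2]).round(4),np.round(r[0],1),np.round(r[1],1),round(r[2],2))
rect(F&(cv2.inRange(hsv,(5,130,80),(22,255,255))>0)&(z>.011)&(z<.022),"carrier")
rect(F&(cv2.inRange(hsv,(100,100,30),(130,255,255))>0)&(z>.016)&(z<.022),"rail")
rect(F&(z>.071)&(z<.084)&(W[...,1]>0),"bar")
rect(F&(z>.05)&(z<.06)&(W[...,1]<.3),"cap")
E
python3 look.py w1; python3 - <<'E'
import numpy as np
W=np.load("scene0.npy");m=(W[...,2]>.3)&(W[...,0]>.3)&(W[...,1]<.5);print(W[m].min(0),np.percentile(W[m],1,axis=0))
E
```

```text
2.5 [ 0.4698 -0.0014  0.2991] [ 2.220e+00 -2.223e+00  2.000e-03] [-0.39 -0.25 -0.06]
carrier [ 355   98  152  100 8304] z 0.0155 [ 521.1 -114.2] [150.4  80.4] 80.14
rail [ 210   51  108   25 1453] z 0.0195 [603.  60.] [ 20.3 109.7] 4.39
rail [ 214  166  102   25 1231] z 0.0196 [493.7  61.9] [109.3  20.1] 83.14
bar [ 150   49   52  137 6175] z 0.0757 [549.8 133.1] [ 42.2 120. ] 88.59
cap [384 130  23  24 429] z 0.0554 [529.2 -69.3] [21.  21.7] 89.84
[ 0.30004531 -1.16257096  0.30006285] [ 0.65756787 -0.82835444  0.30772285]
```

View pics/w1.png

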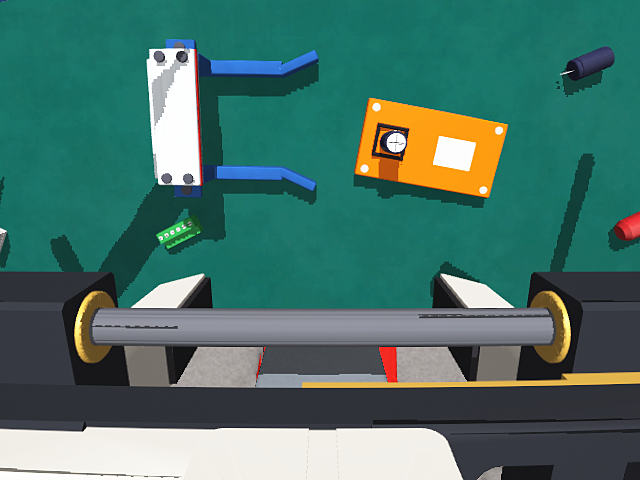

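The wrist view shows the bar at px (175,117), rails reaching to x≈318, the carrier at (430,148) with the capacitor upright at (395,142), and the lying capacitor at (590,63). Next I fit the lane precisely.

```bash
python3 - <<'E'
from h import *
W=np.load("w1.npy");im=cv2.imread("pics/w1.png");hsv=cv2.cvtColor(im,cv2.COLOR_BGR2HSV)
z=W[...,2]
m=(cv2.inRange(hsv,(100,100,30),(130,255,255))>0)&(z>.017)&(z<.022)&(W[...,1]>0)
ll=[]
for a,b in((.57,.7),(.4,.53)):
    P=W[m&(W[...,0]>a)&(W[...,0]<b)][:,:2]
    P=P[(P[:,1]>.05)&(P[:,1]<.105)]
    ys=np.arange(.05,.105,.004);E=[]
    for y in ys:
        q=P[abs(P[:,1]-y)<.002,0]
        if len(q)>4:E.append((y,q.min(),q.max()))
    E=np.array(E);c=np.polyfit(E[:,0],(E[:,1]+E[:,2])/2,1);print(len(E),"slope",c[0],"x at y=.08",np.polyval(c,.08),"w",np.mean(E[:,2]-E[:,1]))
B=W[(z>.072)&(z<.078)&(W[...,1]>0.05)][:,:2]
for a,b in((.5,.6),):
    ys=[];
    for x in np.arange(.505,.6,.005):
        q=B[abs(B[:,0]-x)<.0025,1]
        ys.append((x,q.min(),q.max()))
    ys=np.array(ys);print("bar edges",np.polyfit(ys[:,0]-.55,ys[:,1],1),np.polyfit(ys[:,0]-.55,ys[:,2],1))
for y in(0.01,.02,.03,.04,.05):
    q=W[m&(abs(W[...,1]-y)<.002)];print(y,np.round(sorted(q[:,0])[::max(1,len(q)//8)],3))
E
```

```text
14 slope 0.017097279233165296 x at y=.08 0.6014967472686797 w 0.013158735331611493
14 slope 0.014506459285464525 x at y=.08 0.49575084248955936 w 0.013057773269436348
bar edges [-0.02499733  0.11286148] [-0.02027412  0.15361562]
0.01 [0.478 0.481 0.484 0.486 0.608 0.61  0.612 0.615 0.617]
0.02 [0.48  0.484 0.488 0.49  0.604 0.605 0.607 0.61  0.612]
0.03 [0.485 0.488 0.492 0.494 0.599 0.602 0.604 0.607]
0.04 [0.489 0.493 0.496 0.499 0.595 0.598 0.6   0.603 0.606]
0.05 [0.488 0.492 0.496 0.499 0.594 0.597 0.601 0.605]
```

{"name": "play_rows", "arguments": {
  "motion": [
    [1,38,20,40,0,0,0.019],
    [1,76,40,75,0,0,0.019],
    [1,113,42,110,0,0,0.019],
    [1,113,42,155,0,0,0.019],
    [1,113,42,200,0,0,0.019],
    [1,113,42,240,0,0,0.019],
    [1,113,42,270,0,0,0.019],
    [1,113,42,285,0,0,0.019],
    [1,113,42,291,0,0,0.019],
    [1,113,42,291,0,0,0.019]
  ]
}}

```text
clock: 3.5
position: [0.4273, -0.1157, 0.0079]
ee_rot: [2.196, -2.245, 0.001]
force: [-0.4, -0.6, 0.7]
width: 1.003
```

{"name": "play_rows", "arguments": {
  "motion": [
    [1,0,-10,0,0,0,0],
    [1,0,-20,0,0,0,0],
    [1,0,-26,0,0,0,0],
    [1,0,-29,0,0,0,0],
    [1,0,-31,0,0,0,0],
    [1,0,-33,0,0,0,0],
    [1,0,-35,0,0,0,0],
    [1,0,-37,0,0,0,0],
    [1,0,-39,0,0,0,0],
    [1,0,-41,0,0,0,0]
  ]
}}

```text
clock: 4.5
position: [0.468, -0.1168, 0.0078]
ee_rot: [2.195, -2.245, 0.001]
force: [-1.5, -0.5, 1.1]
width: 1.004
```

{"name": "play_rows", "arguments": {
  "motion": [
    [1,0,-2,0,0,0,0],
    [1,0,-4,0,0,0,0],
    [1,0,-6,0,0,0,0],
    [1,0,-8,0,0,0,0],
    [1,0,-10,0,0,0,0],
    [1,0,-12,0,0,0,0],
    [1,0,-14,0,0,0,0],
    [1,0,-16,0,0,0,0],
    [1,0,-18,0,0,0,0],
    [1,0,-20,0,0,0,0]
  ]
}}

```text
clock: 5.5
position: [0.4875, -0.1169, 0.0077]
ee_rot: [2.195, -2.244, -0.001]
force: [-4.4, 1.1, 3.8]
width: 1.0
```

```bash
python3 look.py w2
```

```text
5.55 [ 0.4882 -0.1169  0.0078] [ 2.196 -2.244  0.   ] [-0.65 -0.25 -0.46]
carrier [   84    62   427   218 65346] z 0.0156 [ 538.2 -108.7] [149.9  80.3] 88.75
carrier [ 136  142   75   72 1252] z 0.0157 [539.3 -63.5] [27.3 26.1] 88.12
cap [  86  151   85   82 5359] z 0.0556 [539.3 -63.6] [22.  22.5] 37.6
cap [155 346  25  41 784] z 0.0538 [486.8 -69.1] [ 3.6 17.9] 87.26
cap [465 346  24  36 718] z 0.0538 [ 485.  -163.3] [15.9  3.6] 0.45
```

View pics/w2.png

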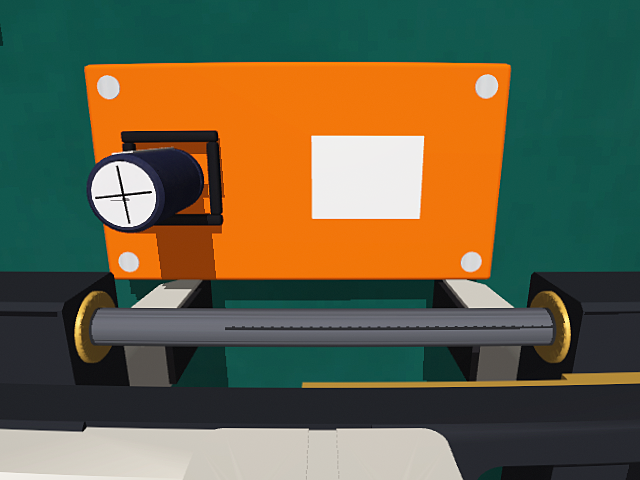

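The carrier is squared to the fingers, with the capacitor upright at px (125,195). It needs about 7 mm more.

{"name": "play_rows", "arguments": {
  "motion": [
    [1,0,-2,0,0,0,0],
    [1,0,-3.5,0,0,0,0],
    [1,0,-5,0,0,0,0],
    [1,0,-6,0,0,0,0],
    [1,0,-7,0,0,0,0],
    [1,0,-7,0,0,0,0]
  ]
}}

```text
clock: 6.15
position: [0.4957, -0.117, 0.0078]
ee_rot: [2.196, -2.244, 0.001]
force: [-0.1, 0.0, -1.2]
width: 0.998
```

{"name": "play_rows", "arguments": {
  "motion": [
    [1,0,4,0,0,0,0],
    [1,0,15,0,0,0,0],
    [1,0,40,0,0,0,0],
    [1,0,60,-30,0,0,0],
    [1,0,70,-80,0,0,0],
    [1,0,70,-130,0,0,0],
    [1,0,70,-150,0,0,0],
    [1,0,70,-150,0,0,0]
  ]
}}

```text
clock: 6.95
position: [0.4272, -0.1158, 0.161]
ee_rot: [-2.195, 2.244, -0.01]
force: [-0.2, 0.1, 0.4]
width: 1.003
```

```bash
python3 look.py w3; python3 -c "
from cell import arm
print(arm.observe()['joints'])"
```

```text
7.0 [ 0.4261 -0.1157  0.1591] [-2.196  2.246 -0.006] [-0.21 -0.35 -1.19]
carrier [  199     0   219   118 19006] z 0.0156 [ 545.4 -108.3] [150.4  77.5] 88.93
carrier [225  60  38  17 297] z 0.0159 [540.1 -63.6] [26.4 11.3] 88.03
rail [   2  130  150   33 2629] z 0.0196 [493.7  62.3] [110.9  20.3] 83.33
cap [ 213   26   37   40 1141] z 0.0556 [547.2 -63.4] [21.7 21.6] 57.29
[ 0.39004674  0.23651179 -0.29222875  2.07094677  0.09347533  0.84274449
 -1.54956972]
```

{"name": "play_rows", "arguments": {
  "motion": [
    [0,10,-12,0,0,0,-0.15],
    [0,20,-24,0,0,0,-0.3],
    [0,30,-36,0,0,0,-0.45],
    [0,40,-50,0,0,0,-0.6],
    [0,50,-64,0,0,0,-0.75],
    [0,60,-78,0,0,0,-0.9],
    [0,70,-92,0,0,0,-1.05],
    [0,80,-106,0,0,0,-1.2],
    [0,94,-120,0,0,0,-1.35],
    [0,94,-120,0,0,0,-1.5]
  ]
}}

```text
clock: 8.0
position: [0.5442, -0.2141, 0.1572]
ee_rot: [3.137, -0.139, 0.002]
force: [-0.4, 0.2, -0.2]
width: 0.501
```

{"name": "play_rows", "arguments": {
  "motion": [
    [0,0,0,0,0,0,-0.08],
    [0,0,0,0,0,0,-0.08]
  ]
}}

```text
clock: 8.2
position: [0.5428, -0.214, 0.1547]
ee_rot: [3.141, -0.012, -0.003]
force: [0.5, 0.4, -0.4]
width: 0.497
```

```bash
python3 look.py w4
```

```text
8.25 [ 0.543  -0.2139  0.1552] [ 3.141e+00 -1.700e-02 -2.000e-03] [-0.06  0.06  0.47]
carrier [  269     0   118   186 16042] z 0.0156 [ 545.8 -121.6] [123.8  78.7] 88.71
carrier [308   0  18  25 191] z 0.0159 [539.9 -68.5] [16.4 11.2] 89.48
```

View pics/w4.png

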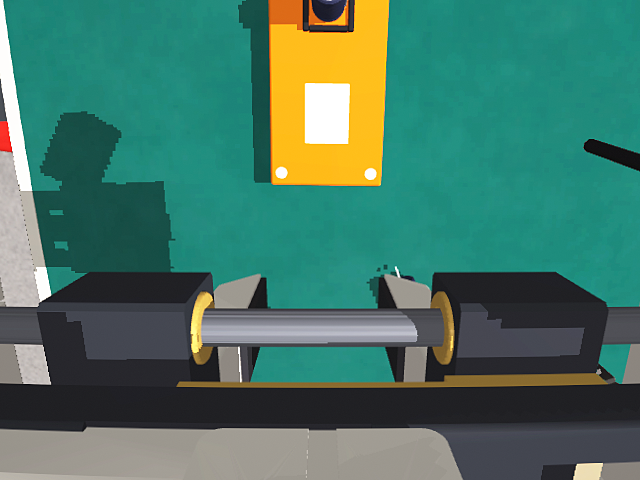

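The carrier's trailing edge is at row ~185, centred between the fingers. The lead of the lying capacitor shows at (400,270), clear beyond the right finger. I descend now.

{"name": "play_rows", "arguments": {
  "motion": [
    [0,1,0,40,0,0,0.008],
    [0,1,0,80,0,0,0.008],
    [0,1,0,115,0,0,0.008],
    [0,1,0,135,0,0,0.008],
    [0,1,0,144,0,0,0.008],
    [0,1,0,147,0,0,0.008],
    [0,1,0,147,0,0,0.008]
  ]
}}

```text
clock: 8.95
position: [0.5441, -0.2138, 0.0086]
ee_rot: [3.141, -0.03, -0.002]
force: [0.5, 0.0, 0.5]
width: 0.504
```

{"name": "play_rows", "arguments": {
  "motion": [
    [0,0,-8,0,0,0,0],
    [0,0,-14,0,0,0,0],
    [0,0,-17,0,0,0,0],
    [0,0,-19,0,0,0,0],
    [0,0,-21,0,0,0,0],
    [0,0,-23,0,0,0,0],
    [0,0,-26,0,0,0,0],
    [0,0,-29,0,0,0,0],
    [0,0,-32,0,0,0,0],
    [0,0,-35,0,0,0,0]
  ]
}}

```text
clock: 9.95
position: [0.5453, -0.1806, 0.0092]
ee_rot: [3.139, -0.033, 0.0]
force: [-0.0, -5.5, 5.4]
width: 0.505
```

{"name": "play_rows", "arguments": {
  "motion": [
    [0,0,-3,0,0,0,0],
    [0,0,-6,0,0,0,0],
    [0,0,-9,0,0,0,0],
    [0,0,-12,0,0,0,0],
    [0,0,-15,0,0,0,0],
    [0,0,-18,0,0,0,0],
    [0,0,-21,0,0,0,0],
    [0,0,-24,0,0,0,0],
    [0,0,-27,0,0,0,0],
    [0,0,-30,0,0,0,0]
  ]
}}

```text
clock: 10.95
position: [0.546, -0.1506, 0.0093]
ee_rot: [3.138, -0.033, 0.001]
force: [-0.3, -5.1, 5.3]
width: 0.499
```

```bash
python3 look.py w5; python3 - <<'E'
from h import *
p=arm.get_image("scene");W=cloud(p);hsv=cv2.cvtColor(p["img"],cv2.COLOR_BGR2HSV)
m=(cv2.inRange(hsv,(5,150,120),(20,255,255))>0)&(W[...,2]>.008)&(W[...,2]<.03);m[:190]=0;m[270:]=0;m[:,:260]=0;m[:,390:]=0
r=cv2.minAreaRect((W[m][:,:2]*1000).astype(np.float32));print(m.sum(),r)
E
```

```text
11.0 [ 0.546  -0.1498  0.0092] [ 3.139e+00 -3.200e-02  1.000e-03] [-0.28 -4.37  4.52]
carrier [  205     0   234   279 50287] z 0.0156 [547.  -89.1] [100.   80.7] 88.62
cap [236 347  16  36 510] z 0.0549 [ 521.6 -151.6] [16.1  2.9] 87.83
cap [394 347  16  36 503] z 0.055 [ 569.9 -152.2] [15.4  3. ] 89.24
678 ((547.5708618164062, -60.151466369628906), (157.4739990234375, 84.34819793701172), 88.89981842041016)
```

{"name": "play_rows", "arguments": {
  "motion": [
    [0,-0.2,-3,0,0,0,0],
    [0,-0.4,-7,0,0,0,0],
    [0,-0.6,-11,0,0,0,-0.002],
    [0,-0.8,-15,0,0,0,-0.004],
    [0,-1,-19,0,0,0,-0.005],
    [0,-1.2,-23,0,0,0,-0.005],
    [0,-1.4,-27,0,0,0,-0.005],
    [0,-1.5,-31,0,0,0,-0.005],
    [0,-1.5,-35,0,0,0,-0.005],
    [0,-1.5,-38,0,0,0,-0.005]
  ]
}}

```text
clock: 12.05
position: [0.5452, -0.1114, 0.0091]
ee_rot: [3.139, -0.024, 0.0]
force: [0.9, -4.7, 4.4]
width: 0.499
```

```bash
python3 look.py w6
```

```text
12.1 [ 0.5453 -0.1108  0.0091] [ 3.14e+00 -2.30e-02  1.00e-03] [-0.31 -3.56  3.74]
carrier [  205     0   234   279 50372] z 0.0156 [545.9 -49.9] [100.3  80.3] 89.19
cap [236 347  15  36 503] z 0.0548 [ 520.9 -112.2] [15.5  3. ] 88.96
cap [393 347  16  36 498] z 0.0548 [ 569.1 -113.3] [15.4  2.9] 89.25
```

{"name": "play_rows", "arguments": {
  "motion": [
    [0,0,-3,0,0,0,0],
    [0,0,-7,0,0,0,0],
    [0,0,-11,0,0,0,0],
    [0,0,-15,0,0,0,0],
    [0,0,-19,0,0,0,0.002],
    [0,0.2,-23,0,0,0,0.004],
    [0,0.2,-27,0,0,0,0.004],
    [0,0.2,-31,0,0,0,0.004],
    [0,0.2,-35,0,0,0,0.004],
    [0,0.2,-38,0,0,0,0.004]
  ]
}}

```text
clock: 13.1
position: [0.546, -0.0722, 0.009]
ee_rot: [3.14, -0.029, 0.0]
force: [0.2, -4.0, 2.2]
width: 0.496
```

{"name": "play_rows", "arguments": {
  "motion": [
    [0,0,-3,0,0,0,0],
    [0,0,-6,0,0,0,0],
    [0,0,-10,0,0,0,0],
    [0,0,-14,0,0,0,0],
    [0,0,-18,0,0,0,0],
    [0,0.2,-22,0,0,0,0],
    [0,0.2,-26,0,0,0,0],
    [0,0.2,-30,0,0,0,0],
    [0,0.2,-34,0,0,0,0],
    [0,0.2,-37,0,0,0,0]
  ]
}}

```text
clock: 14.1
position: [0.5468, -0.0348, 0.009]
ee_rot: [3.14, -0.028, 0.0]
force: [-0.2, -5.1, 4.9]
width: 0.498
```

```bash
python3 look.py w7
```

```text
14.15 [ 0.5469 -0.0342  0.009 ] [ 3.14e+00 -2.80e-02  1.00e-03] [ 0.67 -4.07  2.18]
carrier [  205     0   234   279 50310] z 0.0156 [547.8  26.8] [100.   80.7] 88.96
rail [ 131    0   61  207 7376] z 0.0195 [492.5  42.4] [71.8 19.2] 79.77
rail [ 453    0   61  208 7475] z 0.0194 [603.5  40.2] [19.3 72.1] 8.1
bar [ 84 272 129  15 877] z 0.0815 [508.3   2.8] [ 3.1 28.6] 84.74
bar [433 272 130   9 823] z 0.0815 [586.5   1.4] [28.6  2. ] 1.32
cap [236 347  15  36 493] z 0.0546 [522.6 -35.5] [15.8  3. ] 89.0
cap [393 347  16  36 503] z 0.0547 [570.7 -36.8] [15.5  2.9] 89.13
```

View pics/w7.png

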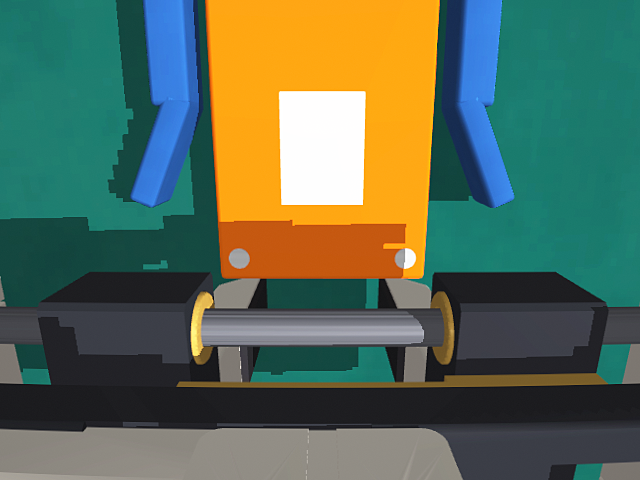

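The carrier sits centred between the rails (cols 207–437), with its trailing edge at row 278. About 36 mm remain.

{"name": "play_rows", "arguments": {
  "motion": [
    [0,0,-3,0,0,0,0],
    [0,0,-6,0,0,0,0],
    [0,0,-10,0,0,0,0],
    [0,0,-14,0,0,0,0],
    [0,0,-18,0,0,0,0],
    [0,0,-21,0,0,0,0],
    [0,0,-24,0,0,0,0],
    [0,0,-27,0,0,0,0],
    [0,0,-29,0,0,0,0],
    [0,0,-31,0,0,0,0]
  ]
}}

```text
clock: 15.15
position: [0.5474, -0.003, 0.0089]
ee_rot: [3.14, -0.028, 0.0]
force: [-0.1, -4.2, 3.3]
width: 0.502
```

{"name": "play_rows", "arguments": {
  "motion": [
    [0,0,-1,0,0,0,0],
    [0,0,-2,0,0,0,0],
    [0,0,-3,0,0,0,0]
  ]
}}

```text
clock: 15.45
position: [0.5475, -0.0002, 0.009]
ee_rot: [3.14, -0.028, 0.0]
force: [-0.3, -4.8, 3.9]
width: 0.5
```

{"name": "play_rows", "arguments": {
  "motion": [
    [0,0,-0.7,0,0,0,0],
    [0,0,-1.3,0,0,0,0]
  ]
}}

```text
clock: 15.65
position: [0.5475, 0.0012, 0.009]
ee_rot: [3.14, -0.028, 0.0]
force: [-0.3, -5.0, 3.0]
width: 0.5
```

```bash
python3 look.py w8
```

```text
15.7 [0.5475 0.0013 0.009 ] [ 3.14  -0.028  0.   ] [-0.43 -3.17  3.54]
carrier [  205     0   234   279 50320] z 0.0156 [548.5  62.6] [100.1  80.7] 88.89
rail [  143     0    56   272 10230] z 0.0195 [494.7  65.5] [96.3 19. ] 84.47
rail [  446     0    57   272 10209] z 0.0195 [602.3  63.2] [19.6 95.9] 3.37
bar [ 82 272 132  29 984] z 0.0815 [509.8  38.5] [ 7.5 29.3] 74.78
bar [ 430  272  134   36 1009] z 0.0815 [586.1  36.9] [30.4  7.8] 13.0
bar [  0 344  22  40 724] z 0.0777 [468.5  13.9] [13.3  2.9] 85.79
bar [623 344  17  40 529] z 0.0769 [626.4  10.3] [ 3.2 12.2] 2.35
bar [211 347  17  35 477] z 0.0775 [521.7  13. ] [ 1.8 16.1] 0.88
bar [418 347  16  35 495] z 0.0778 [573.3  12.3] [15.9  1.6] 89.07
cap [235 347  16  36 511] z 0.0547 [5.231e+02 5.000e-01] [15.7  2.9] 88.83
cap [393 347  16  36 511] z 0.0546 [ 5.713e+02 -4.000e-01] [16.   2.9] 89.5
```

{"name": "play_rows", "arguments": {
  "motion": [
    [0,0,-0.6,0,0,0,0],
    [0,0,-1.2,0,0,0,0]
  ]
}}

```text
clock: 15.9
position: [0.5475, 0.0024, 0.0089]
ee_rot: [3.14, -0.028, 0.0]
force: [0.8, -7.1, 4.4]
width: 0.498
```

{"name": "play_rows", "arguments": {
  "motion": [
    [0,0,-0.6,0,0,0,0],
    [0,0,-1.2,0,0,0,0]
  ]
}}

```text
clock: 16.1
position: [0.5475, 0.0024, 0.009]
ee_rot: [3.139, -0.029, -0.0]
force: [-0.9, -8.1, 4.5]
width: 0.501
```

The tool has stalled with the force rising, so the carrier is at the stop. I back straight out, then lift.

{"name": "play_rows", "arguments": {
  "motion": [
    [0,0,1,0,0,0,0],
    [0,0,3,0,0,0,0],
    [0,0,8,0,0,0,0],
    [0,0,20,0,0,0,0],
    [0,0,40,0,0,0,0],
    [0,0,70,-20,0,0,0],
    [0,0,100,-60,0,0,0],
    [0,0,120,-110,0,0,0],
    [0,0,120,-160,0,0,0],
    [0,0,120,-200,0,0,0]
  ]
}}

```text
clock: 17.1
position: [0.5448, -0.1189, 0.2116]
ee_rot: [3.138, -0.033, 0.001]
force: [1.2, 0.5, -0.2]
width: 0.499
```

{"name": "play_rows", "arguments": {
  "motion": [
    [0,0,0,-25,0,0,0],
    [0,0,0,-25,0,0,0],
    [0,0,0,-25,0,0,0]
  ]
}}

```text
clock: 17.4
position: [0.5447, -0.1197, 0.2367]
ee_rot: [3.138, -0.034, 0.002]
force: [0.1, -0.3, -0.5]
width: 0.5
```

```bash
python3 look.py w9; python3 - <<'E'
from h import *
a=arm.get_image("scene")["img"][180:320,230:400];b=arm.get_image("side")["img"][200:320,240:400]
a=cv2.resize(a,(486,400),interpolation=3);b=cv2.resize(b,(400,300),interpolation=3)[:,:310]
c=np.zeros((400,796,3),np.uint8);c[:,:486]=a;c[:300,486:]=b;cv2.imwrite("pics/fin.png",c)
E
```

```text
17.45 [ 0.5441 -0.1195  0.2357] [ 3.138e+00 -3.400e-02 -1.000e-03] [-0.51 -0.13 -0.61]
rail [241   0  27  63 828] z 0.0195 [490.9  33.1] [52.4 15.4] 75.24
rail [377   0  27  63 848] z 0.0195 [604.6  30.5] [15.7 52.1] 13.38
```

View pics/fin.png

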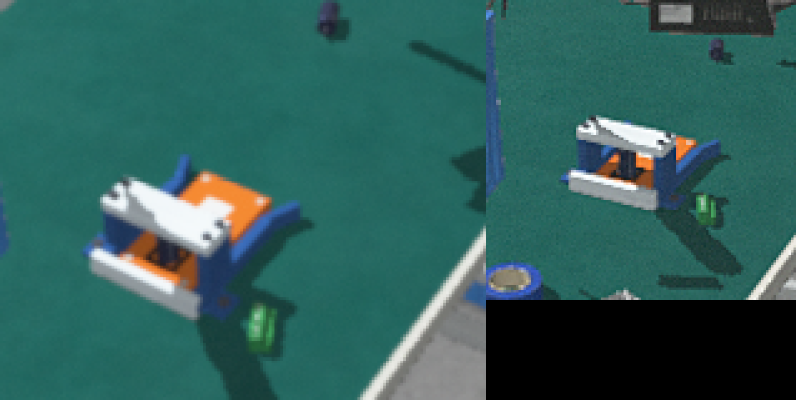

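View pics/w9.png

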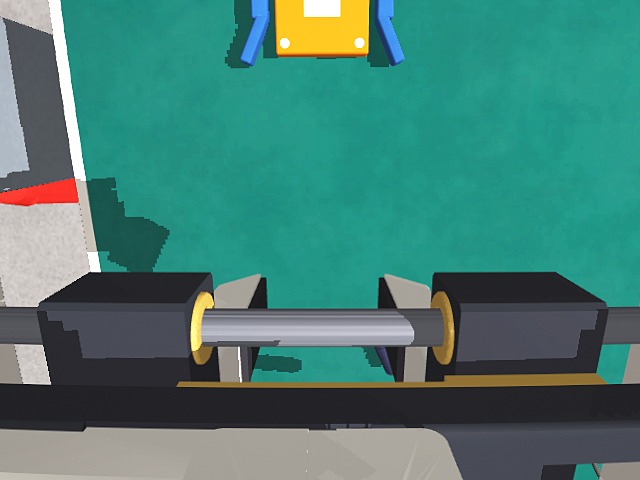

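The carrier is home: its front edge is at the stop and the capacitor stands upright under the bar at (170,250) in the left crop. The wrist view shows the trailing end at row 55, centred in the mouth, and the arm is clear.

```bash
python3 -c "
from cell import arm
print(arm.sign_off())"
```

```text
the job is handed in; nothing more can be done
None
```

The carrier is against the stop in the gauge lane, the capacitor is upright in its nest under the crossbar, and I handed the job in at about 17.5 s. No verdict came back.

**What I did:** I squared the carrier and shifted it sideways with the open fingers along its near side. Then I pushed its trailing end down the lane with the half-open fingers, backed straight out and lifted clear.

**Last checks:**
- **At the stop:** the tool stalled about 1 mm short of its last commanded position, and the push force rose from about 5 N to 8 N. Just before that, the trailing end measured y ≈ 12.5 mm in world coordinates, against 13.2 mm expected for home.
- **Alignment:** the last measurement in the lane put the carrier within about 1 mm of the centre line and 0.01 rad of the lane's direction.
- **Capacitor and bystanders:** the capacitor shows upright under the bar in the scene and side pictures. The terminal block and lying capacitor look unmoved. I did not re-measure any bystander, but the path stayed clear of them all.
- **Not confirmed:** from the lifted position, the wrist camera gave no numeric carrier fit because the carrier was cut off at the picture's edge. The final position therefore rests on the stall and the pictures. No other checks failed or disagreed.

I viewed 8 pictures.

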